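# Sort the desk supplies into their trays

## Robot

A 6-joint arm with a two-finger parallel gripper is mounted at the origin on a cart in front of the work surface, level with it; the furniture and walls round the work are solid. World frame = base frame: x ahead of the robot, y to its left, z up, the work surface at z = 0. Lengths are in m, angles in rad, forces in N, time in s.
With the tool pointing down it reaches from about 0.275 to 0.875 m from the base axis. Payload 12.5 kg.
Tool frame: the origin (TCP) lies on the centre line of the jaws, within the pads' length; the fingertips stand r.finger_overhang ahead of it and the grasp point (between the pads) lies 3 mm ahead of it (r.finger_overhang is the distance from the TCP to the fingertips, in m); z points along the fingers, y is the direction in which the jaws open and shut (so a half turn about z gives the same grasp; the last joint's range is limited). The gripper opens to 85 mm and grips with 20 to 120 N. Pads are 22 mm wide; open, the fingers measure 114 mm over their backs; the gripper's body (76 mm by 85 mm) begins 54 mm behind the grasp point. The pads swing forward as they close: fully open they stand 13 mm farther back than shut.
Start: joints at [1.063, 0.351, 1.652, -0, 1.139, -0.085], TCP at [0.226, 0.502, 0.253] pointing down, gripper open.
Joint ranges: [-2.75, 2.75], [-0.79, 2.1], [0.01, 2.65], [-1.57, 4.71], [0.07, 3.14], [-2.87, 2.87]. Speed limits (rad/s): [2.22, 2.22, 2.79, 3.14, 3.14, 3.14].

## Interface

Orientations are given as a unit quaternion [x, y, z, w].
In Python, from cell import r, optics gives the robot as it stands. The module is installed in compiled form; this text tells all that it offers. Calls block until the motion is done:
- r.move_to(position, orientation): joint-space move of the TCP to a pose.
- r.move_linear(position, rot=None, vel=0.15): straight line of the TCP; rot=None keeps the orientation; vel is the mean speed in m/s.
- r.set_joints(angles): joint-space move.
- r.set_gripper(opening, squeeze=None): opening from 0.0 (shut) to 1.0 (fully open); squeeze is the grip in N (None keeps the last); returns when the fingers have stopped.
- r.sleep(seconds).
- r.inverse_kinematics(position, orientation): joint angles nearest the present ones, or None.
- optics.get_image(name): name is "side" or "top" or "wrist"; returns a dict with "pixels" (480x640x3 uint8, red, green, blue), "depth" (480x640 float32, m along the optical axis (not along the pixel's ray), 0 where there is no reading), "fx", "fy", "cx", "cy" (pixels), "camera_from_world" (4x4, takes a point from world to camera coordinates); the wrist camera has in their place "mount" (4x4, takes a point from camera to tool coordinates, whose origin is the TCP and whose axes are the flange's). Camera axes: x right, y down, z forward; pixel columns grow to the right and rows downward; lengths in m; the calibration is good to about 2 mm. A picture is of the moment at which its call begins: read the wrist's pose just before it.
A pose or a line that the arm cannot do raises r.PlanningError and nothing moves.
- r.hand_in(): hands the job in, once; it reports no verdict.
Readings, each from a call of its own:
- r.current_t(): time.
- r.current_q(): joint angles.
- r.current_qvel(): joint speeds.
- r.current_effort(): joint torques, N m.
- r.current_tool_pos(): TCP position.
- r.current_ee_rot(): TCP orientation.
- r.current_contact_force(): force on the tool from outside, world axes, zero at the start.
- r.current_torque(): the same for the moment, N m.
- r.current_opening(): opening from 0.0 (shut) to 1.0 (fully open).
Only numpy, scipy, OpenCV 4.12 (cv2) and the standard library are available. Lean on these libraries where they do the work, as an engineer would, in place of code of your own. Each camera call takes 0.05 s, during which the arm holds its last target. There are 200 camera calls.

## Task

Put the loose desk supplies away where their kind belongs: both binder clips standing on their bases in the tray that already holds a binder clip, and the eraser lying flat in the tray that already holds an eraser. Lay the two key tags in the long tray so that they carry on, straight along the middle, the overlapping row begun by the tag already lying there: each lengthwise, with about a third of its length resting on the tag before it and its free end down on the tray floor.

Things in the scene. Friction and masses are not known exactly. Their poses are not given: they have to be found in the camera images.
- tag_a: loose flat yellow key tag, a bar 24 x 75 x 8 mm (x, y, z), 15 g; origin at the centre of its underside, y along its length, z up. The two loose tags are alike and either may come first
- tag_b: loose flat yellow key tag, a bar 24 x 75 x 8 mm (x, y, z), 15 g; origin at the centre of its underside, y along its length, z up. The two loose tags are alike and either may come first
- clip_a: loose black binder clip with wire handles spread to both sides, standing on its flat base: solid wedge 30 (x) x 22 (y) x 16 mm high, flat upright end faces 30 mm apart along x to grip; the wire handles reach 38 mm along y and 24 mm up and offer no resistance. 12 g; origin at the centre of its underside, x along the 30 mm. The two loose clips are alike
- clip_b: loose black binder clip with wire handles spread to both sides, standing on its flat base: solid wedge 30 (x) x 22 (y) x 16 mm high, flat upright end faces 30 mm apart along x to grip; the wire handles reach 38 mm along y and 24 mm up and offer no resistance. 12 g; origin at the centre of its underside, x along the 30 mm. The two loose clips are alike
- eraser: loose eraser, pink in a blue sleeve, lying flat, 42 x 23 x 13 mm (x, y, z), 20 g; origin at the centre of its underside, x along its length
- tag_tray: long grey open tray fixed to the table, 228 x 98 x 12 mm (x, y, z), floor and walls 4 mm thick; origin under its centre, x along its length. A tag like the loose ones is fixed flat on its floor, lengthwise on the centre line, its centre at x = -68 mm, top 12 mm above the origin. The row goes on towards +x: the next tags' centres come at about x = -18 and +32 mm
- clip_tray: small grey open tray fixed to the table, 138 x 92 x 14 mm (x, y, z), floor and walls 4 mm thick; origin under its centre, x along its length. A black binder clip is fixed on its floor near the +x end, centred at x = +44 mm, y = 0, crosswise (22 mm along x); the rest is free. The other small tray differs only in what it holds, and the two may have swapped places
- eraser_tray: small grey open tray fixed to the table, 138 x 92 x 14 mm (x, y, z), floor and walls 4 mm thick; origin under its centre, x along its length. An eraser is fixed on its floor near the +x end, centred at x = +46 mm, y = 0, crosswise (23 mm along x); the rest is free. The other small tray differs only in what it holds, and the two may have swapped places

How it is judged:
By the outcome, as a careful person would: the job done as asked, in the order asked, and still so for the second after the job is handed in, with the robot touching nothing.
It also fails if it takes over 136 s, if anything falls off the work surface, if the arm or the gripper's body presses on something with over 40 N, if the wrist force passes 120 N, or if a joint passes its speed limit or range.

## Working session

There is one attempt and no reset: what is moved stays moved. The work goes in short steps, each a Python script; the robot and the scene stay as the last script left them, time stands still between calls to the robot, and variables do not carry over. Pictures are saved under pics/ and viewed, about 12 in all and at most 16, crops included, and the job is handed in when it is done.

```bash
mkdir -p pics
python3 - <<'E'
from cell import r, optics
import cv2,numpy as np
print(r.current_t(), r.finger_overhang, r.current_ee_rot(), r.current_tool_pos())
for n in ("top","side"):
    d=optics.get_image(n); cv2.imwrite(f"pics/{n}0.png",d["pixels"][:,:,::-1])
    np.savez(f"pics/{n}0.npz",**d)
    print(n,d["fx"],d["cx"],d["cy"],np.round(d["camera_from_world"],3).tolist())
E
```

```text
0.0 0.022 [ 2.09838831e-01  9.77735807e-01 -5.72784177e-04 -1.71821137e-04] [0.22548762 0.50130713 0.25275099]
top 465.147495243986 313.8216124447789 238.55777890345735 [[-0.021, -1.0, -0.009, 0.046], [-0.998, 0.022, -0.064, 0.541], [0.064, 0.008, -0.998, 1.035], [0.0, 0.0, 0.0, 1.0]]
side 495.77639261348304 314.71944911227433 246.60002316046547 [[-0.999, 0.041, -0.01, 0.546], [0.029, 0.507, -0.861, -0.01], [-0.03, -0.861, -0.508, 1.277], [0.0, 0.0, 0.0, 1.0]]
```

View pics/top0.png

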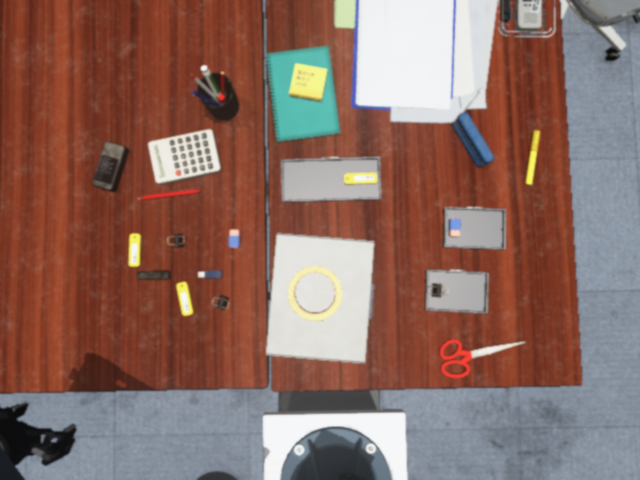

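View pics/side0.png

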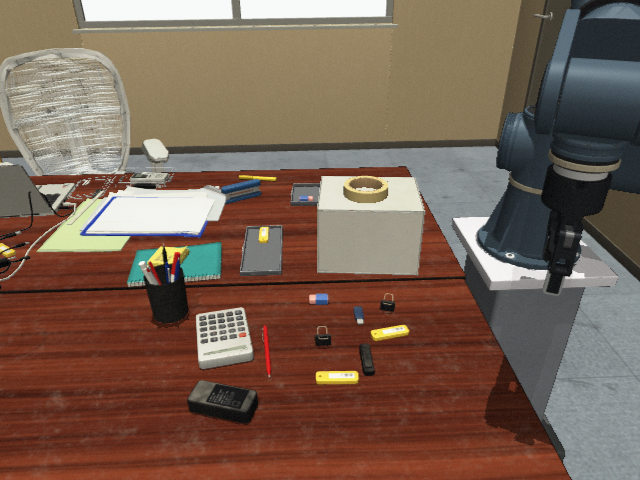

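The top view shows loose tags at (135,250) and (185,299), clips at (177,240) and (221,302), and the eraser at (234,239). The trays are the tag tray at (331,179), the eraser tray at (475,228) and the clip tray at (457,291). A tall box with a tape roll stands at (320,297). There are USB-stick decoys at (153,275) and (209,274).

```bash
cat > h.py <<'E'
import numpy as np, cv2
from scipy.spatial.transform import Rotation as R
def world(d, T=None):
    """per-pixel world coordinates (HxWx3) from depth; T = world_from_camera"""
    if T is None: T=np.linalg.inv(d["camera_from_world"])
    z=d["depth"].astype(float); v,u=np.indices(z.shape)
    p=np.stack([(u-d["cx"])/d["fx"]*z,(v-d["cy"])/d["fy"]*z,z],-1)
    w=p@T[:3,:3].T+T[:3,3]; w[z==0]=np.nan
    return w
def down(yaw): # jaws (tool y) along world direction yaw
    y=np.array([np.cos(yaw),np.sin(yaw),0]); z=np.array([0,0,-1.]); x=np.cross(y,z)
    return R.from_matrix(np.stack([x,y,z],1)).as_quat()
E
python3 - <<'E'
from h import *
d=dict(np.load("pics/top0.npz")); w=world(d)
for n,(u,v) in dict(tag1=(135,250),tag2=(185,299),clipA=(177,240),clipB=(221,302),eraser=(234,239),tagtray=(315,180),fixtag=(361,179),etray=(485,228),ctray=(467,291),fe=(455,228),fc=(437,291),tape=(339,290),box=(340,345),pens=(220,95),teal=(300,110),calc=(185,157),bx0=(278,238),bx1=(371,243),bx2=(363,358),bx3=(270,352),usb=(153,275),usb2=(209,274)).items():
    print(n,np.round(np.nanmedian(w[v-1:v+2,u-1:u+2].reshape(-1,3),0),3))
for n,(u0,v0,u1,v1) in dict(tagtray=(272,148,390,210),etray=(438,200,512,256),ctray=(420,262,494,320)).items():
    m=(w[v0:v1,u0:u1,2]>0.007).astype(np.uint8)
    hsv=cv2.cvtColor(d["pixels"],cv2.COLOR_RGB2HSV)[v0:v1,u0:u1]
    p=w[v0:v1,u0:u1][(m>0)&(hsv[...,1]<60)]
    print(n,len(p),np.round(cv2.minAreaRect(p[:,:2].astype(np.float32)*1000)[:3] and np.hstack(cv2.minAreaRect(p[:,:2].astype(np.float32)*1000)),1), np.round(np.nanpercentile(p[:,2],[5,50,95]),4))
E
```

```text
tag1 [0.526 0.443 0.01 ]
tag2 [0.412 0.329 0.009]
clipA [0.546 0.345 0.016]
clipB [0.404 0.246 0.017]
eraser [0.545 0.216 0.016]
tagtray [0.678 0.029 0.006]
fixtag [ 0.677 -0.077  0.014]
etray [ 0.559 -0.357  0.006]
ctray [ 0.416 -0.311  0.004]
fe [ 0.559 -0.284  0.02 ]
fc [ 0.419 -0.238  0.023]
tape [ 0.434 -0.012  0.194]
box [ 0.328 -0.012  0.169]
pens [0.834 0.219 0.136]
teal [0.842 0.06  0.013]
calc [0.736 0.325 0.02 ]
bx0 [0.535 0.103 0.169]
bx1 [ 0.521 -0.077  0.17 ]
bx2 [ 0.303 -0.056  0.168]
bx3 [0.318 0.122 0.168]
usb [0.468 0.401 0.016]
usb2 [0.467 0.275 0.008]
tagtray 1214 [ 6.797e+02 -6.400e+00  9.990e+01  2.274e+02  4.000e-01] [0.0072 0.0099 0.016 ]
etray 883 [ 560.1 -330.1  139.8   93.8   87. ] [0.0071 0.0116 0.0185]
ctray 934 [ 418.4 -283.9  139.5   93.4   86.4] [0.0071 0.0111 0.0218]
```

Run:
```python
from cell import r, optics
from h import *
# arm geometry from IK
A=[];b=[]
for x in (.4,.55,.7):
  for z in (.1,.3):
    for t in (0,.2,-.2):
      q=R.from_euler('y',t)*R.from_quat(down(np.pi/2))
      j=r.inverse_kinematics([x,0,z],q.as_quat())
      if j is None: continue
      a,c,e=j[1],j[1]+j[2],j[1]+j[2]+j[4]
      A.append([1,0,np.sin(a),np.sin(c),np.cos(c),np.sin(e)]);b.append(x)
      A.append([0,1,np.cos(a),np.cos(c),-np.sin(c),np.cos(e)]);b.append(z)
s=np.linalg.lstsq(np.array(A),np.array(b),rcond=None); print("geom",np.round(s[0],3),s[1])
for P in ([.68,0,.03],[.678,.02,.03]):
  print([np.round(r.inverse_kinematics(P,down(y)),2) for y in (0,np.pi)])
r.move_to([.45,.33,.30],down(np.pi/2)); 
T=np.eye(4);T[:3,:3]=R.from_quat(r.current_ee_rot()).as_matrix();T[:3,3]=r.current_tool_pos()
d=optics.get_image("wrist"); np.savez("pics/w0.npz",T=T,**d)
cv2.imwrite("pics/w0.png",d["pixels"][:,:,::-1])
print(np.round(d["mount"],3).tolist(),d["fx"])
print(r.current_t())
r.set_gripper(.282); print("ov",r.finger_overhang,r.current_opening())
r.move_to([.36,.42,.06],down(np.pi/2)); f0=r.current_contact_force(); print(f0)
z=.040; r.move_linear([.36,.42,z],vel=.08)
while z>.005:
    z-=.001; r.move_linear([.36,.42,z],vel=.03); f=r.current_contact_force()-f0 if hasattr(f0,'shape') else np.array(r.current_contact_force())-np.array(f0)
    if abs(f[2])>2.5: break
print("touch",z,r.current_tool_pos(),f,r.current_t())
r.move_linear([.36,.42,.10])
print(r.current_t())
```

```text
geom [0.003 0.26  0.486 0.437 0.04  0.244] [1.65167417e-06]Traceback (most recent call last):
  File "<stdin>", line 16, in <module>
    return _wrapfunc(a, 'round', decimals=decimals, out=out)
    return _wrapit(obj, method, *args, **kwds)
    result = getattr(arr, method)(*args, **kwds)
TypeError: unsupported operand type(s) for *: 'NoneType' and 'float'
```

Run:
```python
from cell import r, optics
from h import *
for P in ([.68,0,.03],[.42,-.28,.03],[.45,.33,.3]):
  for y in (-np.pi/2,0,np.pi/2,np.pi):
    j=r.inverse_kinematics(P,down(y)); print(P,round(y,2),None if j is None else np.round(j,2))
r.move_to([.45,.33,.30],down(np.pi/2) if r.inverse_kinematics([.45,.33,.3],down(np.pi/2)) is not None else down(-np.pi/2)); 
T=np.eye(4);T[:3,:3]=R.from_quat(r.current_ee_rot()).as_matrix();T[:3,3]=r.current_tool_pos()
d=optics.get_image("wrist"); np.savez("pics/w0.npz",T=T,**d)
cv2.imwrite("pics/w0.png",d["pixels"][:,:,::-1])
print(np.round(d["mount"],3).tolist(),d["fx"])
r.set_gripper(.282); print("ov",r.finger_overhang,r.current_opening())
q=r.current_ee_rot()
r.move_to([.36,.42,.06],q); f0=np.array(r.current_contact_force()); print(f0)
z=.040; r.move_linear([.36,.42,z],vel=.08)
while z>.005:
    z-=.001; r.move_linear([.36,.42,z],vel=.03); f=np.array(r.current_contact_force())-f0
    if abs(f[2])>2.5: break
print("touch",z,r.current_tool_pos(),f,r.current_t())
r.move_linear([.36,.42,.10])
print(r.current_t())
```

```text
[0.68, 0, 0.03] -1.57 [-0.07  0.85  1.41 -0.    0.89  1.5 ]
[0.68, 0, 0.03] 0 [-0.07  0.85  1.41 -0.    0.89 -0.07]
[0.68, 0, 0.03] 1.57 [-0.07  0.85  1.41 -0.    0.89 -1.64]
[0.68, 0, 0.03] 3.14 None
[0.42, -0.28, 0.03] -1.57 [-0.68  0.62  1.91 -0.    0.61  0.89]
[0.42, -0.28, 0.03] 0 [-0.68  0.62  1.91 -0.    0.61 -0.68]
[0.42, -0.28, 0.03] 1.57 [-0.68  0.62  1.91 -0.    0.61 -2.25]
[0.42, -0.28, 0.03] 3.14 [-0.68  0.62  1.91 -0.    0.61  2.46]
[0.45, 0.33, 0.3] -1.57 [ 0.55  0.32  1.57 -0.    1.25  2.12]
[0.45, 0.33, 0.3] 0 [ 0.55  0.32  1.57 -0.    1.25  0.55]
[0.45, 0.33, 0.3] 1.57 [ 0.55  0.32  1.57 -0.    1.25 -1.02]
[0.45, 0.33, 0.3] 3.14 [ 0.55  0.32  1.57 -0.    1.25 -2.59]
[[0.0, -0.958, -0.287, 0.073], [1.0, 0.0, 0.0, 0.0], [-0.0, -0.287, 0.958, -0.12], [0.0, 0.0, 0.0, 1.0]] 421.13186971420134
ov 0.022 0.2827944089775015
[-0.29630077  0.01282475  0.37351955]
touch 0.020999999999999984 [0.36008235 0.42012694 0.02198148] [-2.55151995 -3.3333253  14.34327332] 8.075
8.75
```

View pics/w0.png

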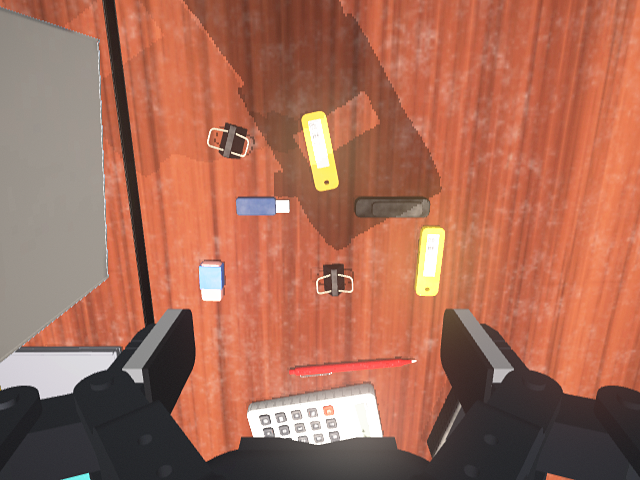

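The wrist view shows all the loose items: tags at (320,150) and (430,261), clips at (230,140) and (335,281) with handles roughly horizontal, and the eraser at (212,281). The fingertips touched the table at TCP z≈0.022, which matches the overhang.

```bash
cat >> h.py <<'E'
def wframe(r):
    T=np.eye(4);T[:3,:3]=R.from_quat(r.current_ee_rot()).as_matrix();T[:3,3]=r.current_tool_pos();return T
def find(d,w,c,zmin,zmax=.03,rad=.05):
    """largest blob in the height band within rad of c: rect centre (mm), sides, angle of long side (deg), z"""
    m=(np.hypot(w[...,0]-c[0],w[...,1]-c[1])<rad)&(w[...,2]>zmin)&(w[...,2]<zmax)
    n,l,s,_=cv2.connectedComponentsWithStats(m.astype(np.uint8))
    if n<2: return None
    k=1+np.argmax(s[1:,4]); p=w[l==k]
    (x,y),(a,b),t=cv2.minAreaRect((p[:,:2]*1000).astype(np.float32))
    if b>a: a,b,t=b,a,t+90
    return np.round([x,y,a,b,(t+90)%180-90,1000*np.median(p[:,2]),len(p)],1)
E
python3 - <<'E'
from h import *
d=dict(np.load("pics/w0.npz")); w=world(d,d["T"]@d["mount"]); print("table z",np.nanmedian(w[100:300,480:600,2]))
L=dict(tag1=(.526,.443),tag2=(.412,.329),clipA=(.546,.345),clipB=(.404,.246),eraser=(.545,.216))
for n,c in L.items():
    for zm in (.003,.006,.010):
        print(n,zm,find(d,w,c,zm))
# clips by darkness
g=d["pixels"].max(2)
for n in("clipA","clipB"):
    c=L[n]; ww=w.copy(); ww[g>60]=np.nan; print(n,find(d,ww,c,.004,rad=.03))
s=d["pixels"][90:330,190:460,::-1]; cv2.imwrite("pics/w0c.png",cv2.resize(s,None,fx=2.9,fy=2.4,interpolation=cv2.INTER_CUBIC))
E
```

```text
table z -0.000254638548591396
tag1 0.003 [ 5.257e+02  4.477e+02  7.460e+01  2.480e+01 -1.600e+00  8.200e+00
  1.615e+03]
tag1 0.006 [ 5.257e+02  4.476e+02  7.460e+01  2.470e+01 -1.400e+00  8.300e+00
  1.536e+03]
tag1 0.01 [476.7 437.9   1.4   0.   75.   10.9   2. ]
tag2 0.003 [ 413.4  333.3   74.9   24.    11.7    8.3 1912. ]
tag2 0.006 [ 413.3  333.3   74.7   24.    11.7    8.3 1905. ]
tag2 0.01 [423.8 345.9   1.9   1.  -89.9  10.1   4. ]
clipA 0.003 [545.7 347.9  37.1  30.6 -86.9  14.8 600. ]
clipA 0.006 [545.7 347.9  37.1  30.6 -86.9  15.4 523. ]
clipA 0.01 [545.3 348.   37.4  30.3 -58.3  16.  424. ]
clipB 0.003 [403.3 248.1  37.4  30.   72.4  14.9 757. ]
clipB 0.006 [403.3 248.1  37.4  30.   72.1  15.5 665. ]
clipB 0.01 [403.3 248.1  37.4  30.   73.   16.1 553. ]
eraser 0.003 [547.  219.1  41.5  23.7  -2.2  13.  903. ]
eraser 0.006 [547.1 219.1  41.4  23.7  -2.2  13.1 860. ]
eraser 0.01 [547.2 219.1  41.2  23.6  -2.   13.2 799. ]
clipA None
clipB None
```

Object sizes come out right to within 1 mm. I'll pick the first clip and look at the trays while carrying it.

```bash
cat >> h.py <<'E'
def pick(r,x,y,deg,z,op,sq=30,zt=.28):
    q=down(np.deg2rad(deg)); r.set_gripper(op)
    r.move_to([x,y,.09],q); r.move_linear([x,y,z],vel=.12)
    r.set_gripper(0,squeeze=sq); r.move_linear([x,y,zt],vel=.3)
    print("held gap mm",85*r.current_opening(),"t",r.current_t())
def shot(r,optics,n):
    T=wframe(r); d=optics.get_image("wrist"); np.savez(f"pics/{n}.npz",T=T,**d)
    cv2.imwrite(f"pics/{n}.png",d["pixels"][:,:,::-1]); return d,world(d,T@d["mount"])
E
python3 - <<'E'
from cell import r, optics
from h import *
pick(r,.5457,.348,3.1,.026,.55)
r.move_to([.65,.04,.31],down(0)); shot(r,optics,"w1")
r.move_to([.48,-.25,.31],down(0)); shot(r,optics,"w2")
print(r.current_t(),85*r.current_opening())
a=cv2.imread("pics/w1.png");b=cv2.imread("pics/w2.png")
cv2.imwrite("pics/w12.png",cv2.resize(np.hstack([a,b]),(800,300)))
E
```

```text
held gap mm 28.72663038774442 t 12.2083
14.8167 28.890723303092887
```

View pics/w12.png

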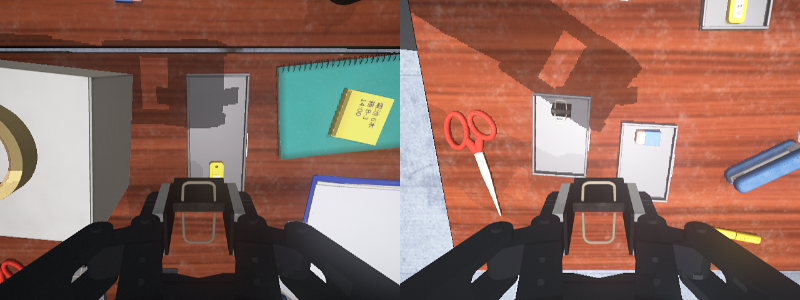

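The clip is held upright. The clip tray is on the left with its fixed clip at (562,108), and the eraser tray is on the right with its fixed eraser at (648,137).

Run:
```python
from h import *
d=dict(np.load("pics/w2.npz")); w=world(d,d["T"]@d["mount"])
for n,c in dict(ctray=(.418,-.284),etray=(.560,-.33)).items():
    print(n,find(d,w,c,.003,.03,.088),find(d,w,c,.009,.0155,.088))
print(find(d,w,(.419,-.238),.0155,.04,.03),find(d,w,(.559,-.284),.0145,.03,.03))
d=dict(np.load("pics/w1.npz")); w=world(d,d["T"]@d["mount"])
w[240:]=np.nan
print("tagtray",find(d,w,(.68,-.006),.003,.03,.13)); 
print("tag",find(d,w,(.68,-.075),.0105,.016,.032))
# rim edges: side lines of tray from points
m=(w[...,2]>.006)&(w[...,2]<.03)&(abs(w[...,1]-.04)<.07)&(abs(w[...,0]-.68)<.07)
for y0 in np.arange(-.03,.11,.02):
    s=m&(abs(w[...,1]-y0)<.01); p=w[s][:,0]; print(round(y0,2),len(p),p.min() if len(p) else 0,p.max() if len(p) else 0)
```

```text
ctray [ 4.1920e+02 -2.8230e+02  1.3830e+02  9.3200e+01  8.6000e+01  4.3000e+00
  1.0181e+04] [ 419.2 -282.3  138.3   93.2   86.    13.3 1893. ]
etray [ 5.605e+02 -3.285e+02  1.382e+02  9.370e+01  8.680e+01  4.300e+00
  8.285e+03] [ 560.5 -328.5  138.2   93.7   86.8   13.2 1437. ]
[ 421.3 -238.5   37.8   29.5   90.    20.4  457. ] [ 562.3 -282.5   41.5   23.8   -4.1   17.5  872. ]
tagtray [ 6.8030e+02  4.6900e+01  1.2500e+02  1.0010e+02 -8.9600e+01  4.1000e+00
  1.0108e+04]
tag None
-0.03 0 0 0
-0.01 127 0.6312734608990461 0.7301705712798767
0.01 197 0.6304988976058061 0.7306977412467667
0.03 177 0.6306081051254762 0.7287403142949599
0.05 177 0.6308140992229213 0.7282585263481144
0.07 192 0.6301108557248601 0.7281189963654244
0.09 204 0.6302657810028848 0.7283520676127375
0.11 504 0.6305231417899445 0.7277050818293629
```

```bash
cat >> h.py <<'E'
def place(r,x,y,deg,z,op,zt=.28,rot=None):
    q=down(np.deg2rad(deg))
    r.move_to([x,y,.09],q); r.move_linear([x,y,z],vel=.1)
    f=np.array(r.current_contact_force()); r.set_gripper(op); r.sleep(.15)
    r.move_linear([x,y,zt],vel=.3)
    print("f",np.round(f,1),"t",r.current_t())
def local(c,deg,x): t=np.deg2rad(deg); return c[0]+x*np.cos(t),c[1]+x*np.sin(t)
E
python3 - <<'E'
from cell import r, optics
from h import *
C=(.4192,-.2823); E=(.5605,-.3285)
place(r,*local(C,86,.002),-4,.0305,.5)
r.move_to([.50,.20,.28],down(0))
pick(r,.4033,.2481,-17.6,.026,.55)
r.move_to([.50,-.20,.28],down(0))
place(r,*local(C,86,-.042),-4,.0305,.5)
r.move_to([.5,.2,.28],down(np.pi/2)); 
pick(r,.5471,.2191,87.9,.026,.5)
r.move_to([.52,-.2,.28],down(np.pi/2))
place(r,*local(E,86.8,-.015),86.8,.0305,.45)
r.move_to([.50,-.23,.31],down(0)); shot(r,optics,"w3"); print(r.current_t())
E
```

```text
f [-0.6 -0.3  0.2] t 17.9
held gap mm 28.91912247865372 t 22.7417
f [-0.1 -0.2 -0. ] t 27.5417
held gap mm 20.29368343128587 t 32.475
f [ 0.4 -0.2 -0.6] t 37.1667
38.6583
```

View pics/w3.png

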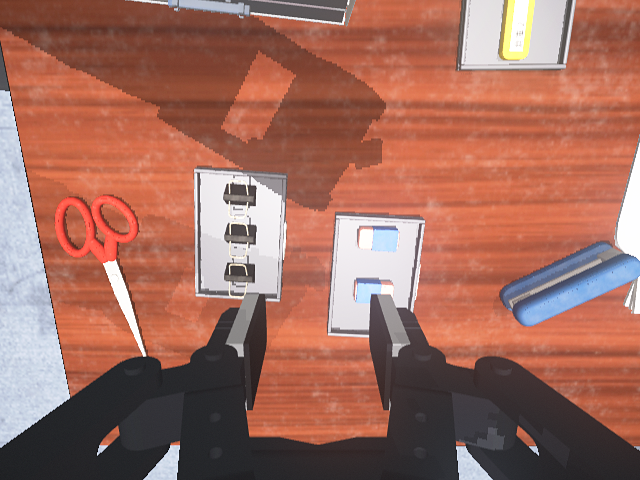

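Both clips stand in a row with the fixed clip at (240,190–272), and the eraser lies flat at (373,290) beside the fixed one at (378,238). Next I'll measure the tag tray and re-check the tags.

Run:
```python
from cell import r, optics
from h import *
r.move_to([.66,.17,.31],down(0)); d,w=shot(r,optics,"w4")
print("tray",find(d,w,(.68,-.006),.003,.03,.13)); print("tag",find(d,w,(.68,-.075),.0095,.016,.038))
r.move_to([.45,.33,.30],down(np.pi/2)); d,w=shot(r,optics,"w5")
for c in((.526,.447),(.413,.333)): print(find(d,w,c,.003))
print(r.current_t())
# feasibility of tilted placement
for s in (1,-1):
    q=(R.from_euler('x',s*9.2,degrees=True)*R.from_quat(down(0))); print(s,r.inverse_kinematics([.68,-.03,.04],q.as_quat()))
```

```text
tray [ 6.797e+02 -4.500e+00  2.293e+02  9.800e+01 -8.960e+01  4.200e+00
  1.291e+04]
tag [ 680.4  -73.1   72.2   23.8  -89.7   12.3 1064. ]
[ 5.259e+02  4.477e+02  7.440e+01  2.470e+01 -1.300e+00  8.200e+00
  1.604e+03]
[ 413.5  333.3   75.    24.    11.7    8.2 1907. ]
41.45
1 [-0.16897175  0.8422863   1.39718825  0.19661864  0.9386498  -0.28829041]
-1 [-0.05543785  0.837197    1.40809449 -0.20560606  0.89772723  0.07312575]
```

View pics/w4.png

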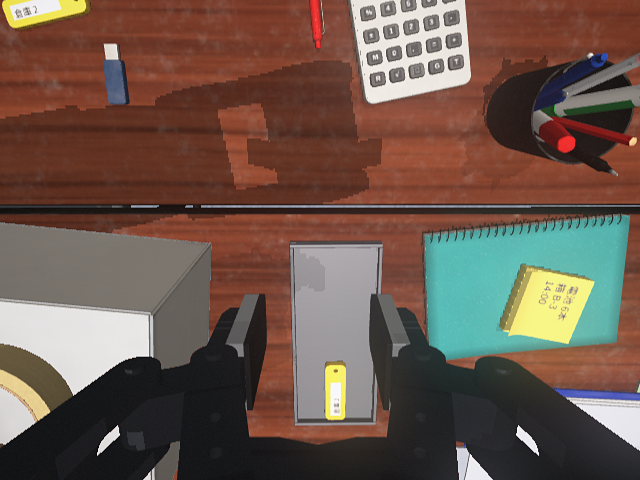

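The fixed tag is centred at (336,390) on the centre line, with its hole end pointing along the row. I'll place the first tag tilted 9.2° down towards +y, hole end the same way, then check it.

```bash
cat >> h.py <<'E'
AX=90.35; TC=(.6800,-.0045)
def lay(r,lx,zb,th,zg=.0245,clear=.0008,dy=0):
    t=np.deg2rad(th); yaw=R.from_euler('z',AX-90,degrees=True)
    q=(yaw*R.from_euler('x',-t)*R.from_quat(down(0))).as_quat()
    n=yaw.apply([0,np.sin(t),np.cos(t)])
    x,y=local(TC,AX,lx); b=np.array([x,y,zb])+n*zg+[0,0,clear]
    r.move_to(b+n*.07,q); r.move_linear(b+n*.01,vel=.12); r.move_linear(b,vel=.03)
    print("f",np.round(r.current_contact_force(),2),"err mm",np.round(1000*(np.array(r.current_tool_pos())-b),2))
    r.sleep(.2); r.set_gripper(.42); r.sleep(.3)
    r.move_linear(b+n*.06,vel=.1); r.move_linear(b+n*.06+[0,0,.16],vel=.3)
E
python3 - <<'E'
from cell import r, optics
from h import *
pick(r,.5258,.4477,-91.3,.0245,.45)
print(r.current_torque())
r.move_to([.64,.16,.27],down(0))
lay(r,-.018,.00998,9.17)
r.move_to([.66,.17,.31],down(0)); d,w=shot(r,optics,"w6")
print("tag",find(d,w,(.68,-.0225),.0125,.03,.06)); print(r.current_t())
cv2.imwrite("pics/w6c.png",cv2.resize(d["pixels"][210:440,250:420,::-1],None,fx=2.5,fy=2.5))
for y in np.arange(-.06,.025,.01):
    m=(abs(w[...,1]-y)<.004)&(abs(w[...,0]-.68)<.008); print(round(y,3),np.round(1000*np.nanmedian(w[m][:,2]),1) if m.any() else None)
E
```

```text
held gap mm 22.53195345067217 t 46.375
[-0.00535155  0.00510513 -0.01328266]
f [-1.9   0.98  4.74] err mm [0.32 0.06 0.54]
tag [ 680.5  -30.3   95.    23.6  -89.8   18.2 1334. ]
53.2917
-0.06 23.4
-0.05 23.2
-0.04 21.9
-0.03 20.1
-0.02 18.4
-0.01 17.0
0.0 14.9
0.01 13.0
0.02 4.1
```

View pics/w6c.png

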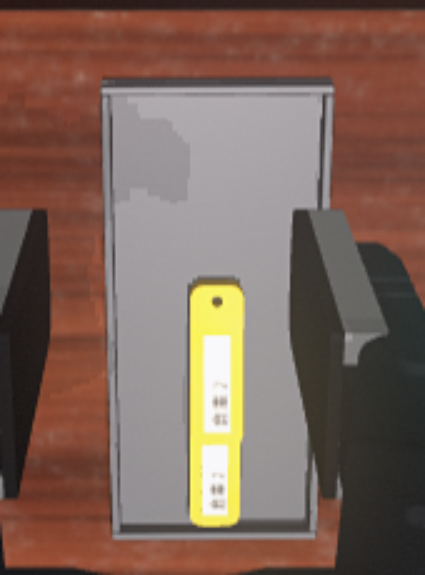

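The first tag lies straight on the fixed one, and its height profile (23→13 mm) matches the expected slope down to the floor. Now the second tag.

Run:
```python
from cell import r, optics
from h import *
r.move_to([.52,.30,.28],down(-np.pi/2))
pick(r,.4134,.3333,-78.3,.0245,.45)
r.move_to([.60,.22,.28],down(-.5)); r.move_to([.64,.16,.27],down(0))
lay(r,.032,.00998,9.2,clear=.0012)
r.move_to([.64,.14,.31],down(0)); r.move_to([.66,.20,.31],down(0)); d,w=shot(r,optics,"w7")
for y in np.arange(-.05,.08,.01):
    m=(abs(w[...,1]-y)<.004)&(abs(w[...,0]-.68)<.008); print(round(y,3),np.round(1000*np.nanmedian(w[m][:,2]),1) if m.any() else None)
r.move_to([.45,.33,.33],down(np.pi/2)); d2=optics.get_image("top"); d3=optics.get_image("side")
w2=world(d2); print(find(d2,w2,(.68,0),.012,.04,.12)); print(r.current_t())
c1=cv2.resize(d["pixels"][210:440,250:420,::-1],(425,575))
c2=cv2.resize(d3["pixels"][210:290,225:300,::-1],(375,400))
can=np.zeros((575,800,3),np.uint8); can[:,:425]=c1; can[:400,425:]=c2; cv2.imwrite("pics/w7c.png",can)
cv2.imwrite("pics/top1.png",d2["pixels"][:,:,::-1])
```

```text
held gap mm 22.622102448978524 t 57.9667
f [0.14 1.04 3.58] err mm [0.21 0.11 0.27]
-0.05 23.3
-0.04 21.8
-0.03 20.1
-0.02 18.3
-0.01 18.4
0.0 23.7
0.01 22.1
0.02 20.6
0.03 18.7
0.04 16.9
0.05 15.1
0.06 13.1
0.07 3.9
[679.2 -23.7 174.1  24.9 -89.9  19.2 778. ]
66.0833
```

View pics/w7c.png

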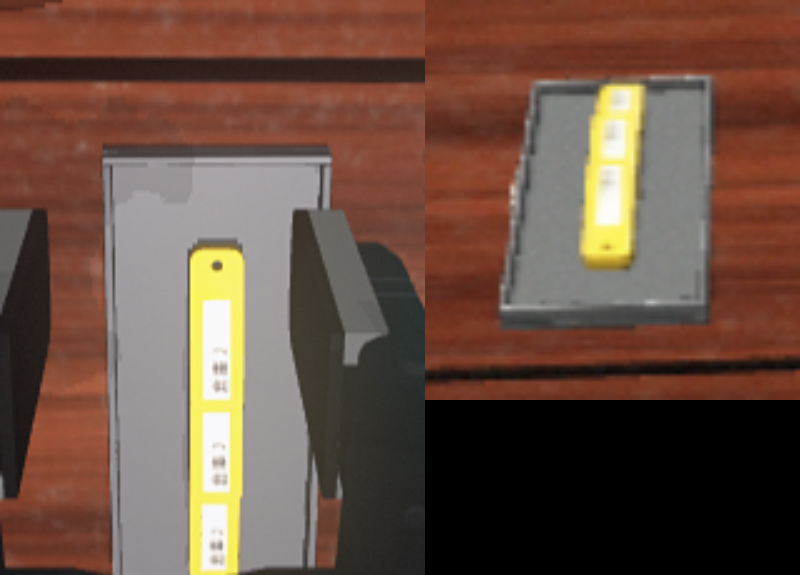

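View pics/top1.png

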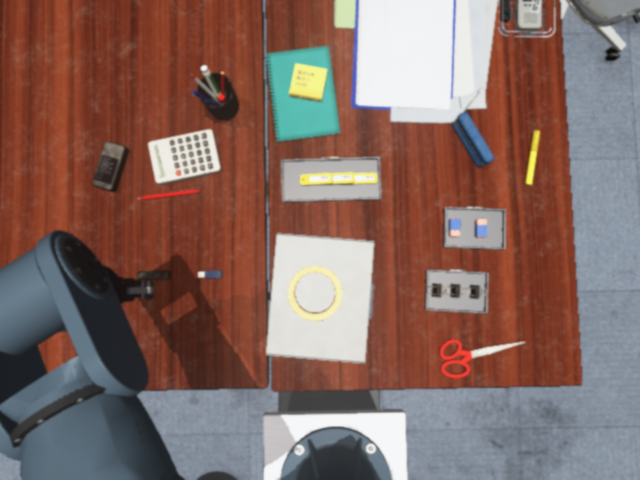

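The three tags form a straight, evenly overlapping row (tray at (331,179)). The clips at (457,291), the eraser at (482,228) and the untouched items are all in place, so I'm handing in.

Run:
```python
from cell import r
print(r.hand_in(), r.current_t())
```

```text
the job is handed in; nothing more can be done
the job is handed in; nothing more can be done
```

All five loose items are put away, and I handed the job in at about 66 s of the 136 s allowed. The hand-in gives no verdict.

- **Clips and eraser:** Both binder clips stand in a row with the fixed clip in the clip tray. The eraser lies flat beside the fixed one in the eraser tray.
- **Tags:** The two tags carry on the overlapping row along the middle of the long tray, each tilted about 9° with its hole end the same way as the fixed tag's.
- **Last checks:** The final top, side and wrist pictures show the row straight. The tag tops slope from about 24 mm down to 13 mm at the free end, as expected with that end on the tray floor. The top camera puts the far end of the row within a few millimetres of where it should be, which is within its accuracy.
- **Contact:** Laying the tags pressed with only 4–5 N, and I saw nothing else in the scene moved. The highest force I read was about 14 N, when I touched the fingertips to the table to calibrate their height.

No check failed or disagreed.

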